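Weigh the condiment caddy on the sprung hook scale

TASK

Weigh the loaded condiment caddy: lift it by its black grip, hang its steel bow square on the hook of the counter scale, and keep hold while you lower it slowly until the spring alone carries its full weight. Only then let go, so gently that the hook and pointer neither drop nor spring up, and leave the caddy hanging still with both sauce pots in it. Do not force the scale or push the pointer into the red end marks, and leave the other kitchen things alone.

Things in the scene. Friction and masses are not known exactly. Their poses are not given: they have to be found in the camera images.
- caddy_grip (a point): Centre of the black plastic grip block on top of the steel two-pot caddy. The block is 18 (caddy x) x 24 (caddy y) x 40 (z) mm. Its axes are the caddy's axes: z up, y along the caddy's long side. This point is 145 mm above the caddy's underside and 47 mm above the bow's centre line; grip it from above.
- caddy_bow (a point): Peak of the caddy's hanging bow, on the centre line of its 6 mm round wire, 98 mm above the caddy's underside and straight below the grip. The bow lies in the caddy's y-z plane: two uprights at y = +-22 mm joined by a shallow roof that is 6 mm higher in the middle, so a hook below finds the middle by itself.
- caddy: The steel caddy: two round wells for sauce pots at y = +-58 mm, overall 58 (x) x 174 (y) x 165 (z) mm, loose on the table, the same either way round. Origin at the centre of its underside. With pots it weighs between 0.2 and 0.74 kg, different each time and not known beforehand.
- pot_red: Lidded portion pot with red sauce, 53 mm wide, 36 mm high, standing loose in one well of the caddy; origin at its underside. Its origin is 58 mm from the caddy's origin.
- pot_green: Lidded portion pot with green sauce, like the red one, in the other well.
- scale: White counter scale, fixed: dark base plate 155 x 130 x 9 mm (x -100 to +56 mm), column 60 x 92 mm, 248 mm high (x +2 to +62 mm), graduated front facing its own -x. Origin on the table below the column's front; z up. The hook sticks out along its -x, so the caddy hangs with its y axis along the scale's y axis (either way round).
- hook_seat (a point): Where the centre of the bow's wire rests in the hook's valley; rides with the hook. At scale x = -78 mm, 224 mm up when empty. Hook: 8 mm round rod in the scale's x-z plane; the valley floor is 10 mm long, its flanks slope up; the tip, 18 mm farther out, rises 15 mm above this point, the arm behind 9 mm. Bring the caddy in level from the front, so that the tip passes under the bow, then down.
- hook (a joint): Sprung hook with red pointer: travel down in m, 0 empty, red marks from 0.090, stop at 0.105. The spring yields 11 mm per newton (90 N/m), lightly damped, no friction: let go off balance, it bounces. It balances 21 to 81 mm down, by the caddy's weight. While a hand holds the caddy, the pointer only follows the hand; the force on the hand tells how much weight the spring has yet to take.
- rice_tub: Bystander: lidded white food tub, 103 x 144 x 56 mm, origin at its underside.
- timer: Bystander: red and white kitchen timer, 62 mm wide, 40 mm high, origin at its underside.
- steel_cup: Bystander: small steel portion cup, 68 mm wide, 42 mm high, origin at its underside.
Things that resemble listed ones, but are neither listed nor needed, are in the scene too. Several things look just like the caddy: the one meant starts farthest from the robot's base.

How it is judged:
By the outcome, as a careful person would: the job done as asked, in the order asked, and still so for the second after the job is handed in, with the robot touching nothing.
It also fails if it takes over 64 s, if anything falls off the work surface, if the arm or the gripper's body presses on something with over 40 N, if the wrist force passes 120 N, or if a joint passes its speed limit or range.

ROBOT

A 6-joint arm with a two-finger parallel gripper is mounted at the origin on a cart in front of the work surface, level with it; the furniture and walls round the work are solid. World frame = base frame: x ahead of the robot, y to its left, z up, the work surface at z = 0. Lengths are in mm, angles in rad, forces in N, time in s.
With the tool pointing down it reaches from about 350 to 775 mm from the base axis. Payload 7.3 kg.
Tool frame: the origin (TCP) lies midway between the tips of the shut fingers; the grasp point (between the pads) lies bot.tcp_to_grasp behind it (bot.tcp_to_grasp is the distance from the TCP to the grasp point, in mm); z points along the fingers, y is the direction in which the jaws open and shut (so a half turn about z gives the same grasp; the last joint's range is limited). The gripper opens to 92 mm and grips with 3 to 60 N. Pads are 19 mm wide; open, the fingers measure 130 mm over their backs; the gripper's body (75 mm by 190 mm) begins 47 mm behind the grasp point.
Start: joints at [1.045, 0.342, 1.524, -0, 1.275, -0.146], TCP at [194.623, 487.613, 226.741] pointing down, gripper open.
Joint ranges: [-2.53, 2.53], [-0.77, 2.02], [0.04, 2.7], [-1, 4.14], [0.28, 2.66], [-3.11, 3.11]. Speed limits (rad/s): [2.57, 2.57, 3.14, 3.14, 3.14, 3.14].

INTERFACE

Orientations are given as [roll, pitch, yaw] about the fixed x, y, z axes, in that order (R = Rz(yaw) Ry(pitch) Rx(roll)).
In Python, from plant import bot gives the robot as it stands.
- The arm moves only by the shell command python3 -m inch 'ROWS'. ROWS is JSON, one flat list of numbers, 7 for each row, row after row: the shift along the world's x, y, z in cm, then the turn, a rotation vector about the world's x, y, z in degrees, then the gripper command: -1 is shut, 1 is fully open, values between are in proportion. In form: [tx, ty, tz, ax, ay, az, fingers, tx, ty, tz, ax, ay, az, fingers, ...]. A call has exactly 5 rows; each row is the pose to reach, as a shift and turn from the pose measured when the call began; what a row does not reach only later rows make up. A row lasts 1/10 s, in which the tool goes at most 50 mm and 8.59 degrees, less where a joint would pass 70% of its speed; a pose out of reach is approached as far as the arm can. A call with a gripper value outside its range is refused whole. The fingers move at their own pace and stop on an object; the grip force is fixed at half the most. Time passes only in rows, so rows that repeat a pose let the fingers close, or fill a call up. It gives the time, the measured TCP pose, the force and the opening at its end, in the units of the state.
- bot.get_obs(): the state, without advancing time (a new reading comes with each control period).
- bot.capture(name): name is "side" or "top"; returns the picture (400x640x3 uint8, red, green, blue); there is no depth.
- bot.calibration(name): a dict with "fx", "fy", "cx", "cy" (pixels), "cam_to_world" (4x4, takes a point from camera to world coordinates). Camera axes: x right, y down, z forward; pixel columns grow to the right and rows downward; lengths in mm; the calibration is good to about 2 mm. A picture is of the moment at which its call begins. calibration takes no time and is no camera call.
- bot.close_job(): hands the job in, once; it reports no verdict.
The state is a dict: "time": time; "joint_positions": joint angles; "dq": joint speeds; "tau": joint torques, N m; "tool_pos": TCP position; "tcp_rot": TCP orientation; "contact_force": force on the tool from outside, world axes, zero at the start; "moment": the same for the moment, N m; "grip_width": finger opening in mm.
Only numpy, scipy, OpenCV 4.12 (cv2) and the standard library are available. Lean on these libraries where they do the work, as an engineer would, in place of code of your own. Each camera call takes 0.05 s, during which the arm holds its last target.

## Working session

There is one attempt and no reset: what is moved stays moved. The work goes in short steps, Python scripts to look and compute and a shell command to move; the robot and the scene stay as the last step left them, time stands still between calls to the robot, and variables do not carry over. Pictures are saved under pics/ and viewed, and the job is handed in when it is done.

```bash
mkdir -p pics; ls; python3 - <<'E'
from plant import bot
import cv2, numpy as np
for n in ("side","top"):
    im=bot.capture(n); cv2.imwrite(f"pics/{n}0.png",im[:,:,::-1])
    c=bot.calibration(n); print(n,{k:c[k] for k in("fx","fy","cx","cy")}); print(np.round(np.array(c["cam_to_world"]),3))
print(bot.get_obs()); print(bot.tcp_to_grasp)
E
```

```text
pics
side {'fx': 371.3616040140876, 'fy': 371.3616040140876, 'cx': 318.1919946327253, 'cy': 200.24410476225262}
[[ 1.00000e+00 -2.10000e-02  1.10000e-02  4.99770e+02]
 [-2.10000e-02 -5.78000e-01  8.16000e-01 -9.71097e+02]
 [-1.00000e-02 -8.16000e-01 -5.78000e-01  8.67650e+02]
 [ 0.00000e+00  0.00000e+00  0.00000e+00  1.00000e+00]]
top {'fx': 417.2387346819031, 'fy': 417.2387346819031, 'cx': 323.31811892484166, 'cy': 200.76597275250563}
[[ 2.600000e-02 -9.960000e-01  8.400000e-02  4.215090e+02]
 [-1.000000e+00 -2.500000e-02  5.000000e-03  5.975000e+00]
 [-3.000000e-03 -8.400000e-02 -9.960000e-01  1.241303e+03]
 [ 0.000000e+00  0.000000e+00  0.000000e+00  1.000000e+00]]
{'time': 0.1, 'joint_positions': array([ 1.04503514e+00,  3.42620510e-01,  1.52489423e+00,  2.62746333e-05,
        1.27538503e+00, -1.45983386e-01]), 'dq': array([ 0.00023857, -0.00134465, -0.00439318,  0.00081919, -0.0009025 ,
       -0.00044229]), 'tau': array([ 1.28996486e-03, -4.32003129e+01, -2.44697410e+01,  7.19611812e-02,
        5.26505650e-02, -4.76084111e-06]), 'tool_pos': array([194.41366618, 487.30513708, 226.14085716]), 'tcp_rot': array([-3.14030310e+00, -2.14999317e-04,  2.76180705e+00]), 'contact_force': array([-0.27557146, -0.17669785,  0.34130718]), 'moment': array([ 0.02153312, -0.0133676 , -0.01373046]), 'grip_width': 92.02210118600306}
18.8
```

View pics/side0.png

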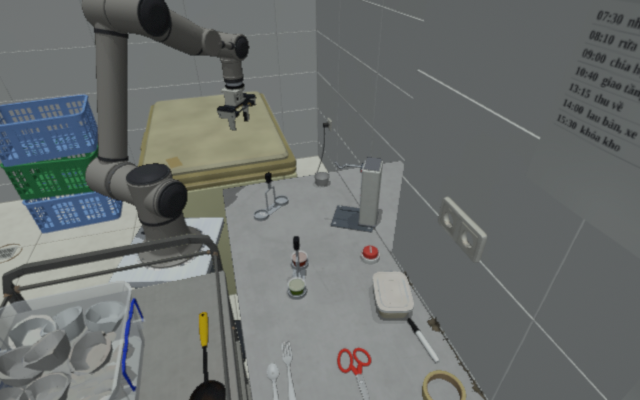

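View pics/top0.png

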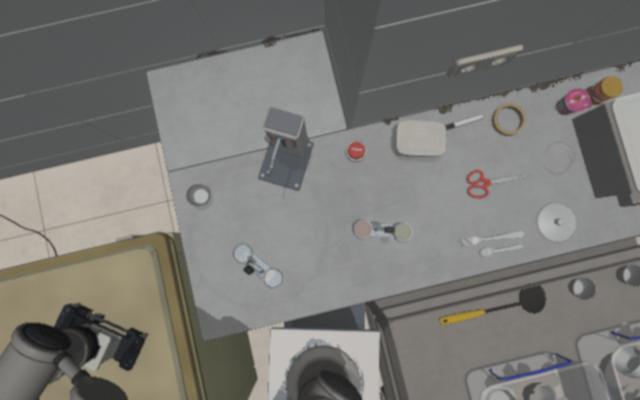

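```bash
cat > h.py <<'E'
from plant import bot
import cv2, numpy as np
def pix2z(n,u,v,z):
    c=bot.calibration(n);T=np.array(c["cam_to_world"]);d=T[:3,:3]@np.array([(u-c["cx"])/c["fx"],(v-c["cy"])/c["fy"],1]);o=T[:3,3]
    return o+d*(z-o[2])/d[2]
def proj(n,p):
    c=bot.calibration(n);T=np.array(c["cam_to_world"]);q=T[:3,:3].T@(np.array(p,float)-T[:3,3])
    return np.array([c["fx"]*q[0]/q[2]+c["cx"],c["fy"]*q[1]/q[2]+c["cy"]])
def tri(a,b):
    A=[];B=[]
    for n,(u,v) in (("side",a),("top",b)):
        c=bot.calibration(n);T=np.array(c["cam_to_world"]);d=T[:3,:3]@np.array([(u-c["cx"])/c["fx"],(v-c["cy"])/c["fy"],1]);d/=np.linalg.norm(d)
        P=np.eye(3)-np.outer(d,d);A.append(P);B.append(P@T[:3,3])
    x=np.linalg.solve(sum(A),sum(B)); return x,[np.linalg.norm(A[i]@x-B[i]) for i in(0,1)]
def crop(im,x0,y0,x1,y1,s,f):
    cv2.imwrite("pics/"+f,cv2.resize(im[y0:y1,x0:x1,::-1],None,fx=s,fy=s,interpolation=cv2.INTER_CUBIC))
E
python3 - <<'E'
from h import *
s=cv2.imread("pics/side0.png")[:,:,::-1];t=cv2.imread("pics/top0.png")[:,:,::-1]
crop(s,230,100,410,310,3.8*0.75,"s1.png")
crop(t,180,90,430,290,3.2*0.9,"t1.png")
for p in [(200,195),(258,265),(383,230)]: print(p,pix2z("top",*p,40))
E
```

```text
(200, 195) [529.92221717 369.13251051  40.        ]
(258, 265) [333.62009209 193.43783517  40.        ]
(383, 230) [ 442.37649621 -161.65530613   40.        ]
```

```bash
python3 - <<'E'
from h import *
s=cv2.imread("pics/side0.png")[:,:,::-1];t=cv2.imread("pics/top0.png")[:,:,::-1]
crop(s,250,220,350,310,6,"s2.png"); crop(t,340,200,430,260,8,"t2.png"); crop(s,300,110,420,240,4.6,"s3.png"); crop(t,240,90,340,200,5,"t3.png")
E
```

```text
(no output)
```

View pics/s1.png

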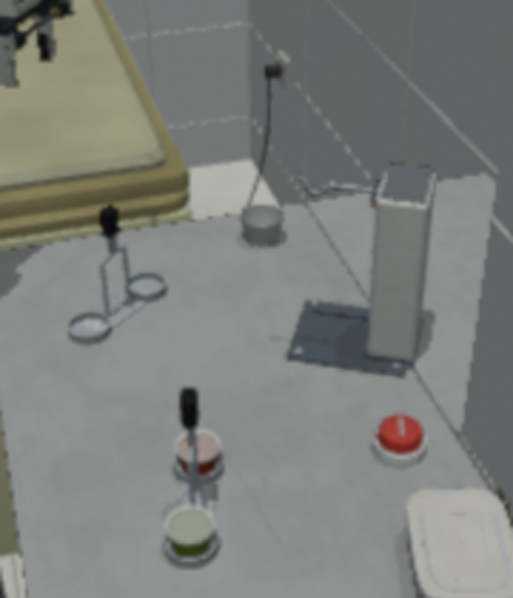

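View pics/t1.png

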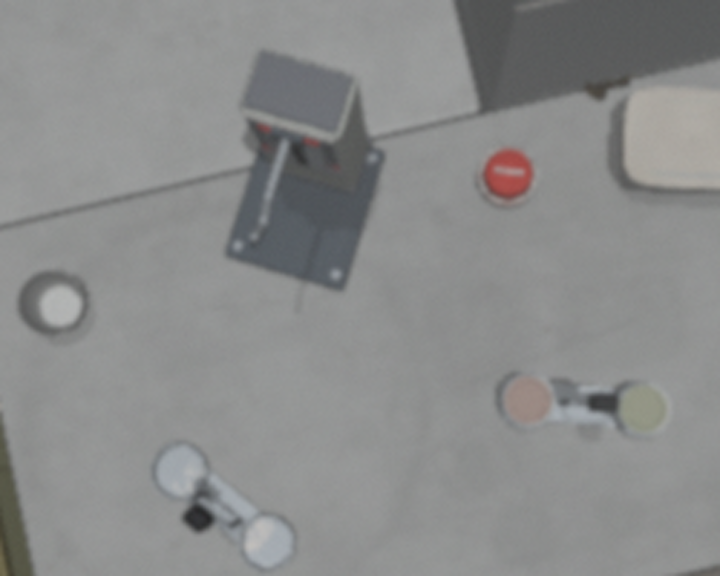

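View pics/s2.png

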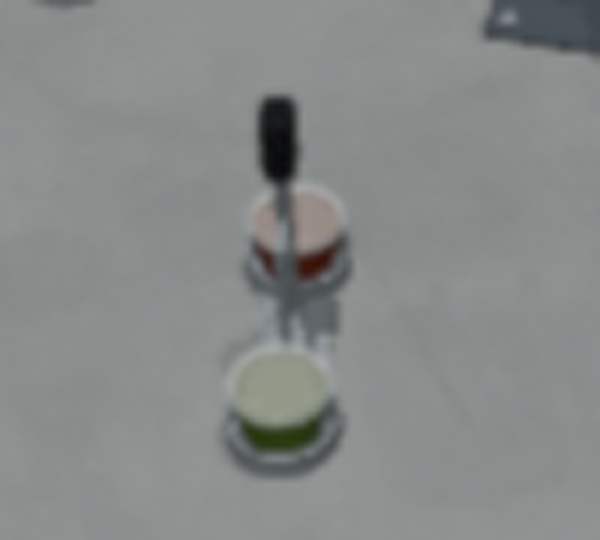

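View pics/t2.png

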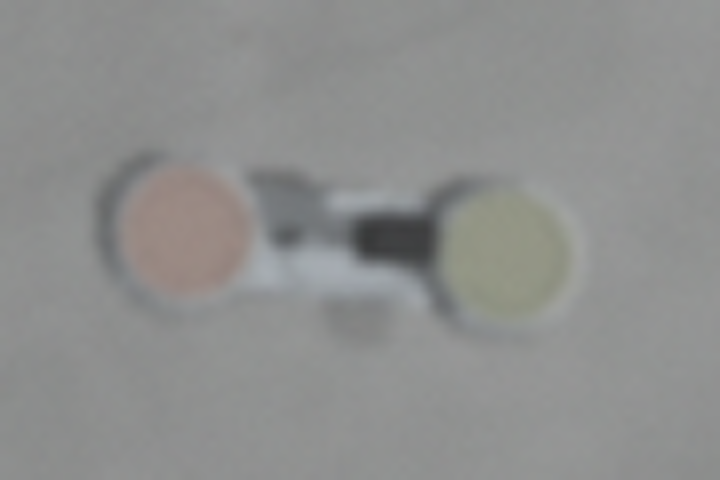

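View pics/s3.png

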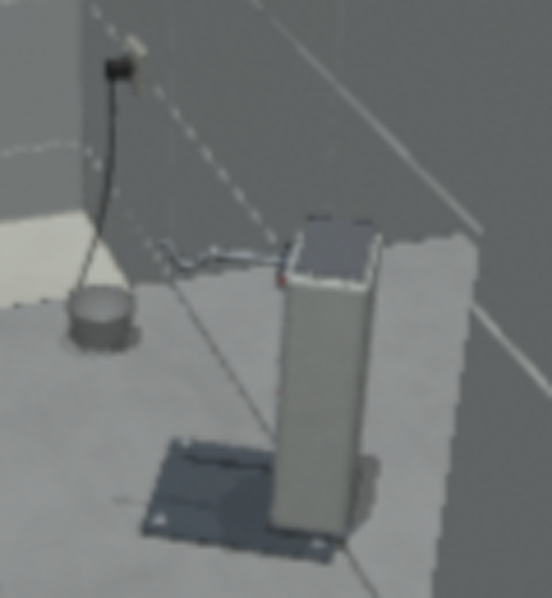

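View pics/t3.png

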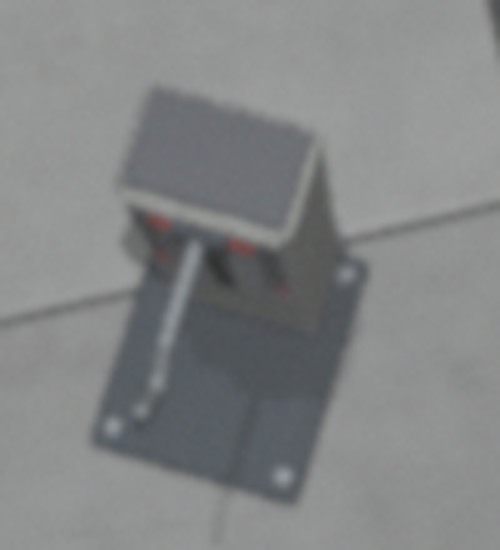

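```bash
cat > fit.py <<'E'
from h import *
from scipy.optimize import least_squares
def c(px,s,o): return (np.array(px)+.5)/s-.5+np.array(o)
T3=lambda *p:("top",c(p,5,(240,90))); S3=lambda *p:("side",c(p,4.6,(300,110)))
T2=lambda *p:("top",c(p,8,(340,200))); S2=lambda *p:("side",c(p,6,(250,220)))
def W(q,p): 
    x,y,a=q[:3]; return np.array([x+np.cos(a)*p[0]-np.sin(a)*p[1],y+np.sin(a)*p[0]+np.cos(a)*p[1],p[2]])
sc=[((62,46,248),T3(152,90)),((62,-46,248),T3(315,133)),((2,-46,248),T3(280,240)),((2,46,248),T3(120,192)),
((-100,65,9),T3(93,440)),((-100,-65,9),T3(297,502)),((56,-65,9),T3(370,262)),
((62,46,248),S3(305,220)),((62,-46,248),S3(381,235)),((2,-46,248),S3(372,285)),((2,46,248),S3(289,277)) if 0 else ((2,-46,248),S3(289,277)),
]
sc=[s for s in sc]
E
python3 - <<'E'
from fit import *
# side corners labels: work out from guess
q=[560,40,-.27]
for p in [(62,46,248),(62,-46,248),(2,46,248),(2,-46,248),(-100,65,9),(-100,-65,9),(56,-65,9)]:
    print(p,((proj("side",W(q,p))-[300,110])*4.6).round(),((proj("top",W(q,p))-[240,90])*5).round())
E
```

```text
(62, 46, 248) [249. 278.] [305. 288.]
(62, -46, 248) [225. 347.] [488. 343.]
(2, 46, 248) [166. 268.] [268. 406.]
(2, -46, 248) [137. 336.] [452. 461.]
(-100, 65, 9) [ 43. 495.] [216. 623.]
(-100, -65, 9) [ -3. 598.] [427. 687.]
(56, -65, 9) [200. 632.] [503. 436.]
```

```bash
cat > fit2.py <<'E'
from fit import *
sc=sc[:7]+[((62,46,248),S3(381,235)),((62,-46,248),S3(372,286)),((2,46,248),S3(305,219)),((2,-46,248),S3(289,277)),((-100,65,9),S3(173,437)),((-100,-65,9),S3(142,532))]
f=lambda q:np.concatenate([proj(n,W(q,p))-uv for p,(n,uv) in sc])
r=least_squares(f,[640,70,-.27],loss="soft_l1")
print("scale",r.x.round(3)); print(f(r.x).reshape(-1,2).round(1).tolist())
Q=r.x
seat=W(Q,(-78,0,224)); tip=W(Q,(-96,0,239)); print("seat",seat)
for n in("side","top"): print(n,proj(n,seat),proj(n,tip), proj(n,W(Q,(-60,0,233))))
ca=[((0,58,-1),T2(187,230)),((0,-58,-1),T2(507,252)),((0,58,-1),S2(298,222)),((0,-58,-1),S2(280,387)),((0,0,145),S2(279,139)),((0,0,145),T2(397,238))]
g=lambda q:np.concatenate([proj(n,W(q,(p[0],p[1],q[3] if p[2]<0 else p[2])))-uv for p,(n,uv) in ca])
r=least_squares(g,[440,-160,0,40]); print("caddy",r.x.round(3)); print(g(r.x).reshape(-1,2).round(1).tolist())
E
python3 fit2.py
```

```text
scale [ 6.66646e+02  1.19754e+02 -2.71000e-01]
[[-0.3, -3.9], [3.2, -1.7], [2.8, 0.2], [-1.4, -1.1], [-0.5, 0.5], [0.3, 0.7], [1.2, -0.7], [0.4, -2.8], [-0.8, -0.5], [-0.5, -1.3], [-1.2, -0.7], [-0.8, 0.0], [-1.5, -0.3]]
seat [591.50175001 140.66774107 224.        ]
side [339.87896093 165.80067611] [334.84042597 161.39503978] [345.09859686 164.12324493]
top [271.5831312  165.21105642] [268.55781095 171.1890642 ] [273.34392752 157.63156822]
caddy [ 4.44278e+02 -1.62352e+02 -4.80000e-02  3.48160e+01]
[[-0.0, -0.4], [0.2, -0.2], [-0.6, -0.0], [-0.4, 0.1], [-0.4, 0.2], [-0.3, -0.6]]
```

```bash
cat >> fit2.py <<'E'
print("---")
sb=[s for s in sc if s[0][2]==9]+[((-96,0,235),T3(143,410)),((-96,0,235),S3(163,243)),((-78,0,217),S3(185,268)),((-78,0,217),T3(158,383))]
f2=lambda q:np.concatenate([proj(n,W(q,p))-uv for p,(n,uv) in sb])
r=least_squares(f2,Q,loss="soft_l1");print("base",r.x.round(3),f2(r.x).reshape(-1,2).round(1).tolist()); Q=r.x
print("seat",W(Q,(-78,0,224)))
f3=lambda q:np.concatenate([proj(n,W(q,(q[3]+q[4]*np.sign(p[0]-30),p[1]*q[5],248)))-uv for p,(n,uv) in sc if p[2]==248])
r=least_squares(f3,[*Q,32,30,1]);print("col",r.x.round(3),f3(r.x).reshape(-1,2).round(1).tolist(), W(r.x,(r.x[3],0,0)), "expected col centre",W(Q,(32,0,0)))
E
python3 fit2.py | sed -n '/---/,$p'
```

```text
---
base [ 6.67261e+02  1.21145e+02 -2.66000e-01] [[-0.9, 0.4], [0.1, 0.5], [0.7, -1.1], [-0.8, -0.1], [-1.3, -0.5], [0.2, -0.4], [-0.1, -0.2], [0.1, -0.5], [0.3, -0.7]]
seat [592.01161258 141.67663495 224.        ]
col [ 5.920867e+03 -1.270878e+03 -2.590000e-01 -5.405311e+03  2.780100e+01
  8.900000e-01] [[0.8, -1.5], [0.4, -0.9], [0.9, -0.7], [0.6, -0.4], [-1.2, -2.4], [-1.8, -1.5], [-0.9, -0.6], [-0.8, -1.4]] [695.47723563 112.12292926   0.        ] expected col centre [698.13238693 112.721821     0.        ]
```

The image shows two caddies. The loaded one, with red and green pots at top (363,229) and (403,232) and its grip at about (389,230), sits about 473 mm from the base. The empty one at top (258,265) is about 386 mm away. The loaded one is the farthest and matches the description, and the crops confirm it. The scale hook valley is at side (340,168), top (271.5,166).

```bash
python3 -m inch '[2.9,-4.1,0,0,0,2,1, 5.8,-8.2,0,0,0,4,1, 8.7,-12.3,0,0,0,6,1, 11.6,-16.4,0,0,0,8,1, 14.5,-20.5,0,0,0,10,1]'
```

```text
time: 0.6
tool_pos: [339.2, 281.5, 226.0]
tcp_rot: [-3.14, -0.0, 2.938]
contact_force: [1.6, -0.1, 1.2]
grip_width: 91.5
```

```bash
python3 -m inch '[1.8,-4.6,0,0,0,2,1, 3.6,-9.2,0,0,0,4,1, 5.4,-13.8,0,0,0,6,1, 7.2,-18.4,0,0,0,8,1, 8,-23,0,0,0,8.9,1]'; python3 -m inch '[0.6,-4.6,0,0,0,0,1, 1.2,-9.2,0,0,0,0,1, 1.8,-13.8,0,0,0,0,1, 2.2,-18,0,0,0,0,1, 2.5,-21,0,0,0,0,1]'
```

```text
time: 1.1
tool_pos: [420.1, 49.4, 225.8]
tcp_rot: [-3.14, 0.0, 3.094]
contact_force: [0.8, 0.5, -0.5]
grip_width: 92.1
time: 1.6
tool_pos: [444.8, -163.2, 225.5]
tcp_rot: [-3.14, -0.0, 3.093]
contact_force: [1.4, -0.3, 0.3]
grip_width: 92.0
```

```bash
python3 - <<'E'
from h import *
o=bot.get_obs(); print(o["tool_pos"],o["tcp_rot"],o["joint_positions"].round(2),o["contact_force"])
t=bot.capture("top");s=bot.capture("side");crop(s,240,170,350,310,4.2,"s5.png");crop(t,330,170,450,270,6,"t5.png")
print(bot.get_obs()["contact_force"])
E
```

```text
[ 444.77614101 -163.21212764  225.49171309] [-3.14000068e+00 -4.39578695e-04  3.09264126e+00] [-0.51  0.25  1.66 -0.    1.23 -2.03] [ 1.4238865  -0.33283231  0.29232007]
[ 0.6715153   0.95583048 -0.20560689]
```

View pics/s5.png

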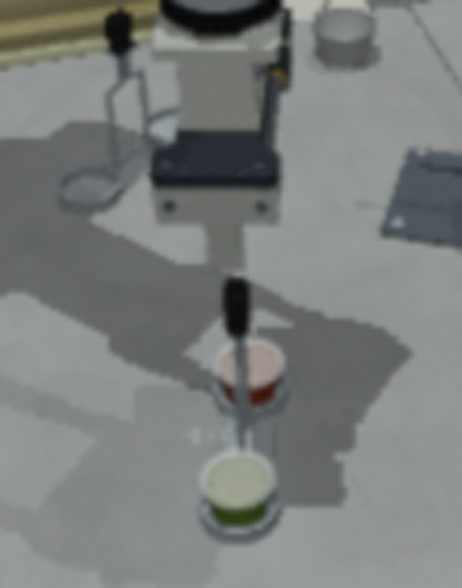

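```bash
python3 - <<'E'
from h import *
o=bot.get_obs();a=o["tcp_rot"][2];d=np.array([np.sin(a),-np.cos(a),0])
for s in(46,55,65): print(((proj("side",o["tool_pos"]-s*d+[0,0,15])-[240,170])*4.2).round(1))
print(((proj("side",[444.3,-162.4,145])-[240,170])*4.2).round(1), d)
print([((proj("side",[444.3,-162.4,z])-[240,170])*4.2).round(1).tolist() for z in(126,165)])
for i in range(3): bot.capture("side"); print(bot.get_obs()["contact_force"].round(2))
E
```

```text
[222.5 243.6]
[221.3 252.8]
[219.9 263.2]
[234.  306.3] [0.05125805 0.99868544 0.        ]
[[235.2, 326.7], [232.7, 284.4]]
[-0.46 -0.47 -0.88]
[-0.19  0.52 -0.34]
[0.09 0.13 0.27]
```

```bash
python3 -m inch '[0,0.1,-2.5,0,0,0,1, 0,0.1,-5,0,0,0,1, 0,0.1,-7.5,0,0,0,1, 0,0.1,-9.4,0,0,0,1, 0,0.1,-9.95,0,0,0,1]'
cat > avg.py <<'E'
from h import *
import sys
n=int(sys.argv[1]);F=[];M=[];P=[]
for i in range(n):
    bot.capture("side");o=bot.get_obs();F.append(o["contact_force"]);M.append(o["moment"]);P.append(o["tool_pos"])
F=np.array(F);print("t",round(o["time"],2),"F",F.mean(0).round(3),"sd",F.std(0).round(2),"M",np.mean(M,0).round(3),"pos",np.mean(P,0).round(2),"last",o["tool_pos"].round(2),"w",round(o["grip_width"],2),"rot",o["tcp_rot"].round(4))
E
python3 avg.py 24
```

```text
time: 2.35
tool_pos: [443.6, -156.9, 124.4]
tcp_rot: [3.14, -0.004, 3.096]
contact_force: [0.0, 0.1, -0.0]
grip_width: 91.5
t 3.55 F [-0.154 -0.046 -0.075] sd [0.48 0.5  0.53] M [0.033 0.007 0.005] pos [ 444.79 -158.82  126.23] last [ 444.66 -158.91  125.96] w 91.57 rot [-3.1411e+00 -1.0000e-03  3.0941e+00]
```

```bash
python3 -m inch '[-0.05,-0.35,0,0,0,0,1, -0.05,-0.35,0,0,0,0,0.2, -0.05,-0.35,0,0,0,0,-0.1, -0.05,-0.35,0,0,0,0,-0.2, -0.05,-0.35,0,0,0,0,-0.25]'; python3 - <<'E'
from h import *
t=bot.capture("top");s=bot.capture("side");crop(s,240,170,350,310,4.2,"s6.png");crop(t,330,170,450,270,6,"t6.png")
o=bot.get_obs();print(o["tool_pos"],o["grip_width"],o["tcp_rot"])
E
```

```text
time: 4.05
tool_pos: [444.2, -162.4, 126.0]
tcp_rot: [-3.141, -0.001, 3.094]
contact_force: [0.6, 0.0, 0.4]
grip_width: 64.3
[ 444.1536399  -162.38848438  125.9524942 ] 56.44499954227212 [-3.14108136e+00 -9.96199809e-04  3.09414565e+00]
```

View pics/s6.png

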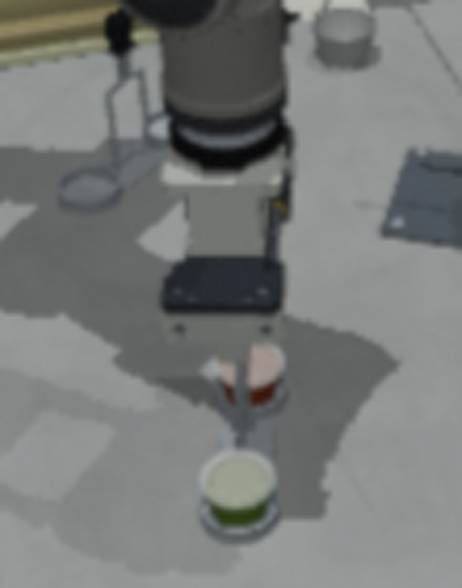

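View pics/t6.png

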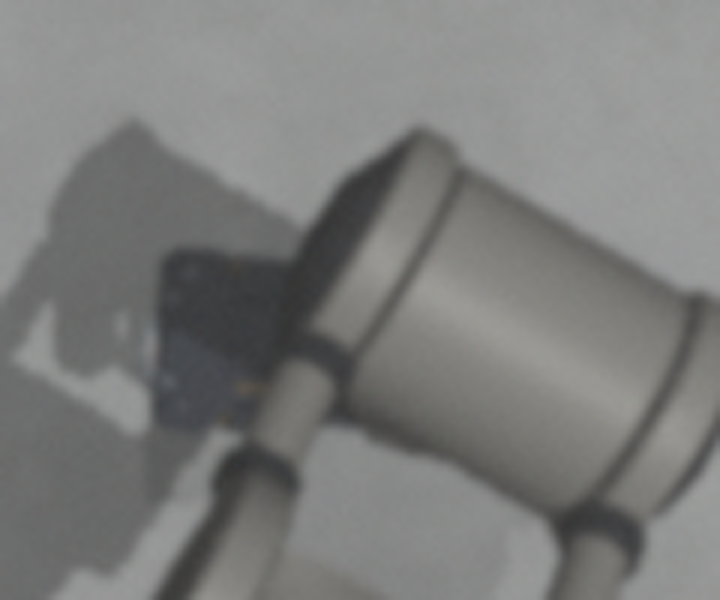

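The side picture shows the near finger (crop u≈222–250) covering the grip (u≈237), so they are aligned. Closing.

```bash
python3 -m inch '[0,0,0,0,0,0,-0.3, 0,0,0,0,0,0,-0.4, 0,0,0,0,0,0,-0.5, 0,0,0,0,0,0,-1, 0,0,0,0,0,0,-1]';python3 -m inch '[0,0,0,0,0,0,-1, 0,0,0,0,0,0,-1, 0,0,0,0,0,0,-1, 0,0,0,0,0,0,-1, 0,0,0,0,0,0,-1]'; python3 avg.py 4
```

```text
time: 4.65
tool_pos: [444.0, -162.1, 125.8]
tcp_rot: [3.142, -0.001, 3.094]
contact_force: [-1.1, 0.8, -0.3]
grip_width: 24.1
time: 5.15
tool_pos: [444.0, -162.1, 125.8]
tcp_rot: [3.142, -0.001, 3.094]
contact_force: [0.8, 0.8, 0.7]
grip_width: 24.0
t 5.35 F [-0.243  0.837 -0.118] sd [0.57 0.36 0.27] M [ 0.063 -0.03   0.009] pos [ 444.03 -162.05  125.82] last [ 444.04 -162.08  125.82] w 23.52 rot [ 3.1415e+00 -1.3000e-03  3.0942e+00]
```

```bash
python3 -m inch '[0,0,0.3,0,0,0,-1, 0,0,1,0,0,0,-1, 0,0,2.2,0,0,0,-1, 0,0,3.6,0,0,0,-1, 0,0,5,0,0,0,-1]';python3 -m inch '[0,0,1.8,0,0,0,-1, 0,0,3.6,0,0,0,-1, 0,0,5.6,0,0,0,-1, 0,0,7.6,0,0,0,-1, 0,0,8.6,0,0,0,-1]'; python3 avg.py 10; python3 - <<'E'
from h import *
t=bot.capture("top");s=bot.capture("side");crop(s,220,100,380,310,2.8,"s7.png")
E
```

```text
time: 5.85
tool_pos: [443.7, -162.0, 176.3]
tcp_rot: [3.141, -0.002, 3.094]
contact_force: [-0.1, -1.0, -5.6]
grip_width: 24.2
time: 6.35
tool_pos: [444.0, -162.2, 264.1]
tcp_rot: [-3.141, -0.0, 3.094]
contact_force: [0.9, -0.2, -6.1]
grip_width: 23.5
t 6.85 F [ 0.13   0.106 -5.7  ] sd [0.46 0.46 0.78] M [ 0.012 -0.003  0.009] pos [ 443.48 -161.9   262.05] last [ 443.48 -161.88  261.73] w 23.69 rot [ 3.1406 -0.0034  3.0941]
```

View pics/s7.png

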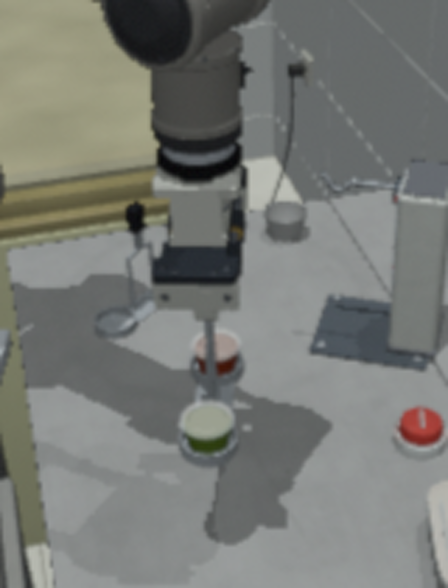

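```bash
python3 -m inch '[0.2,1,0.6,0,0,-0.5,-1, 0.7,3,1,0,0,-1.2,-1, 1.4,5.8,1.6,0,0,-2.2,-1, 2.1,8.6,2.2,0,0,-3.3,-1, 2.8,11.4,2.2,0,0,-4.4,-1]'; python3 -m inch '[0.7,2.8,0,0,0,-1.1,-1, 1.4,5.6,0,0,0,-2.2,-1, 2.1,8.4,0,0,0,-3.3,-1, 2.8,11.2,0,0,0,-4.4,-1, 3.4,13.5,0,0,0,-5.3,-1]'
```

```text
time: 7.45
tool_pos: [472.2, -46.3, 285.3]
tcp_rot: [3.141, -0.001, 3.016]
contact_force: [1.0, -0.7, -5.6]
grip_width: 23.9
time: 7.95
tool_pos: [506.2, 91.0, 285.8]
tcp_rot: [3.14, -0.0, 2.923]
contact_force: [-0.2, -0.1, -5.3]
grip_width: 24.0
```

```bash
python3 -m inch '[0.6,2.4,0,0,0,-0.9,-1, 1.1,4.6,0,0,0,-1.8,-1, 1.4,6.0,0,0,0,-2.5,-1, 1.6,6.8,-0.1,0,0,-2.7,-1, 1.6,6.9,-0.1,0,0,-2.7,-1]'; python3 avg.py 12;python3 - <<'E'
from h import *
t=bot.capture("top");s=bot.capture("side");crop(s,270,70,430,240,3.5,"s8.png");crop(t,220,80,340,220,4,"t8.png")
E
```

```text
time: 8.45
tool_pos: [522.0, 161.2, 284.7]
tcp_rot: [3.14, -0.001, 2.877]
contact_force: [0.3, 0.1, -6.5]
grip_width: 24.0
t 9.05 F [ 0.046 -0.106 -5.909] sd [0.55 0.45 0.63] M [ 0.013 -0.009  0.003] pos [522.12 159.67 284.87] last [522.21 159.87 284.85] w 23.93 rot [ 3.1401e+00 -4.0000e-04  2.8758e+00]
```

View pics/s8.png

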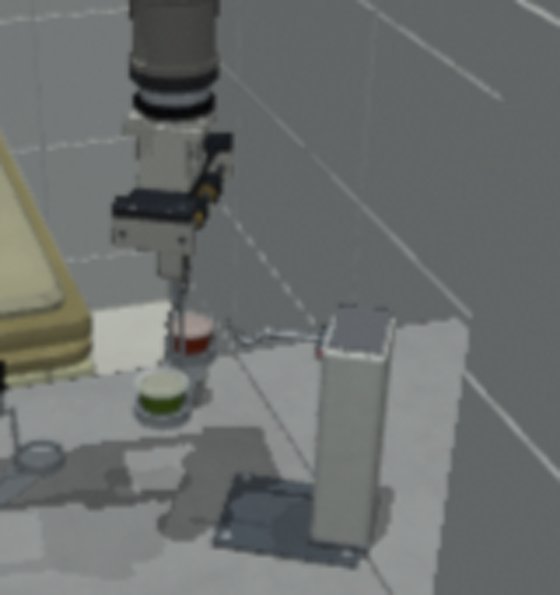

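View pics/t8.png

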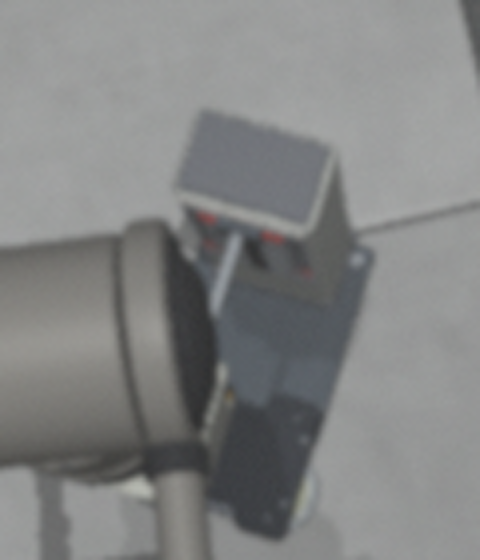

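```bash
python3 - <<'E'
from h import *
s=bot.capture("side");crop(s,300,135,380,195,9,"s9.png")
P=lambda p:((proj("side",p)-[300,135]+.5)*9-.5).round().tolist()
b=np.array([522.1,159.7,256.7]);d=np.array([np.sin(.266),np.cos(.266),0])
print("peak",P(b),"corners",P(b+22*d-[0,0,6]),P(b-22*d-[0,0,6]))
for q in [(-96,0,235),(-78,0,217),(-60,0,229)]:
    x,y,z=q;c,s_=np.cos(-.266),np.sin(-.266);print(q,P([667.2+c*x-s_*y,121+s_*x+c*y,z]))
E
```

```text
peak [180.0, 185.0] corners [194.0, 172.0] [166.0, 227.0]
(-96, 0, 235) [318.0, 250.0]
(-78, 0, 217) [363.0, 296.0]
(-60, 0, 229) [411.0, 274.0]
```

View pics/s9.png

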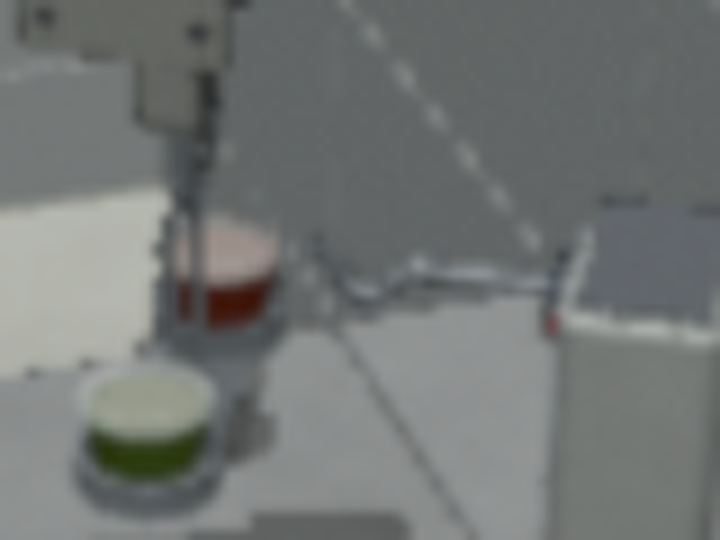

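```bash
python3 -m inch '[0.5,-0.1,0,0,0,0,-1, 1.3,-0.3,0,0,0,0,-1, 2.2,-0.6,0,0,0,0,-1, 3,-0.8,0,0,0,0,-1, 3.6,-1,0,0,0,0,-1]'; python3 -m inch '[0.7,-0.2,0,0,0,0,-1, 1.5,-0.4,0,0,0,0,-1, 2.3,-0.6,0,0,0,0,-1, 2.9,-0.8,0,0,0,0,-1, 3.2,-0.9,0,0,0,0,-1]';python3 avg.py 12;python3 - <<'E'
from h import *
t=bot.capture("top");s=bot.capture("side");crop(s,300,120,400,220,6,"s10.png")
E
```

```text
time: 9.7
tool_pos: [559.2, 149.6, 284.5]
tcp_rot: [3.14, -0.001, 2.876]
contact_force: [0.1, -0.7, -5.3]
grip_width: 24.1
time: 10.2
tool_pos: [591.9, 140.4, 284.3]
tcp_rot: [3.14, -0.001, 2.875]
contact_force: [-0.9, -0.1, -6.0]
grip_width: 24.0
t 10.8 F [-0.157  0.182 -5.983] sd [0.59 0.5  0.47] M [ 0.024  0.036 -0.007] pos [591.16 140.67 284.55] last [591.15 140.7  284.59] w 24.12 rot [ 3.1401e+00 -4.0000e-04  2.8758e+00]
```

View pics/s10.png

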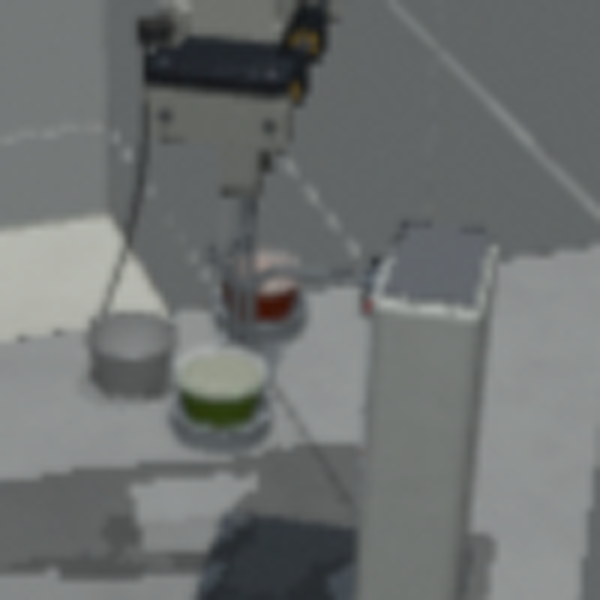

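```bash
python3 -m inch '[0,0,-0.4,0,0,0,-1, 0,0,-1,0,0,0,-1, 0,0,-1.6,0,0,0,-1, 0.05,0.05,-2.2,0,0,0,-1, 0.05,0.05,-2.6,0,0,0,-1]';python3 -m inch '[0,0,-0.3,0,0,0,-1, 0,0,-0.6,0,0,0,-1, 0,0,-0.9,0,0,0,-1, 0,0,-1.2,0,0,0,-1, 0,0,-1.4,0,0,0,-1]';python3 avg.py 12;python3 - <<'E'
from h import *
t=bot.capture("top");s=bot.capture("side");crop(s,300,120,400,220,6,"s11.png")
E
```

```text
time: 11.4
tool_pos: [591.5, 141.2, 257.5]
tcp_rot: [3.141, -0.002, 2.876]
contact_force: [-1.0, -0.2, -5.8]
grip_width: 24.1
time: 11.9
tool_pos: [591.5, 141.2, 243.4]
tcp_rot: [3.14, -0.001, 2.876]
contact_force: [-0.6, 0.3, -5.5]
grip_width: 23.8
t 12.5 F [-0.123  0.152 -5.099] sd [0.37 0.51 0.44] M [ 0.036  0.014 -0.007] pos [591.49 141.19 243.6 ] last [591.47 141.18 243.58] w 23.84 rot [ 3.1405e+00 -1.5000e-03  2.8757e+00]
```

View pics/s11.png

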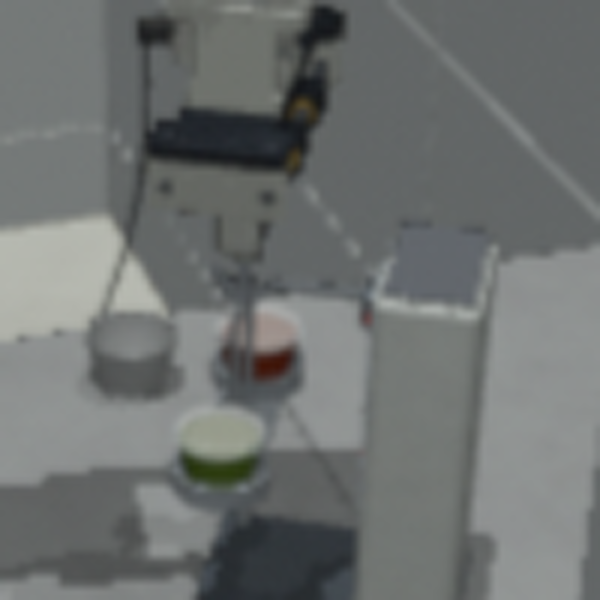

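```bash
python3 -m inch '[0,0,-0.3,0,0,0,-1, 0,0,-0.6,0,0,0,-1, 0,0,-0.9,0,0,0,-1, 0,0,-1.2,0,0,0,-1, 0,0,-1.5,0,0,0,-1]';python3 -m inch '[0,0,-0.3,0,0,0,-1, 0,0,-0.6,0,0,0,-1, 0,0,-0.9,0,0,0,-1, 0,0,-1.2,0,0,0,-1, 0,0,-1.4,0,0,0,-1]';python3 avg.py 20
```

```text
time: 13.1
tool_pos: [591.6, 141.2, 228.4]
tcp_rot: [3.14, -0.001, 2.876]
contact_force: [1.0, 0.4, -3.1]
grip_width: 24.0
time: 13.6
tool_pos: [591.6, 141.2, 214.2]
tcp_rot: [3.14, -0.001, 2.876]
contact_force: [0.2, 0.2, -2.9]
grip_width: 23.9
t 14.6 F [ 0.392  0.24  -2.273] sd [0.49 0.49 0.46] M [ 0.079 -0.059  0.001] pos [591.64 141.22 214.42] last [591.63 141.21 214.37] w 23.69 rot [ 3.1404e+00 -1.2000e-03  2.8757e+00]
```

```bash
python3 -m inch '[0,0,-0.3,0,0,0,-1, 0,0,-0.6,0,0,0,-1, 0,0,-0.9,0,0,0,-1, 0,0,-1.1,0,0,0,-1, 0,0,-1.3,0,0,0,-1]';python3 -m inch '[0,0,-0.2,0,0,0,-1, 0,0,-0.4,0,0,0,-1, 0,0,-0.5,0,0,0,-1, 0,0,-0.6,0,0,0,-1, 0,0,-0.7,0,0,0,-1]';python3 avg.py 50
```

```text
time: 15.1
tool_pos: [591.7, 141.2, 201.2]
tcp_rot: [3.14, -0.001, 2.876]
contact_force: [0.3, 1.1, -0.2]
grip_width: 23.9
time: 15.6
tool_pos: [591.7, 141.2, 194.3]
tcp_rot: [3.14, -0.001, 2.876]
contact_force: [0.4, 0.2, -0.7]
grip_width: 23.7
t 18.1 F [-0.089  0.317 -0.531] sd [0.54 0.52 0.51] M [ 0.079 -0.001 -0.002] pos [591.67 141.22 194.24] last [591.65 141.2  194.23] w 23.75 rot [ 3.1403e+00 -1.2000e-03  2.8757e+00]
```

```bash
python3 -m inch '[0,0,-0.1,0,0,0,-1, 0,0,-0.2,0,0,0,-1, 0,0,-0.3,0,0,0,-1, 0,0,-0.4,0,0,0,-1, 0,0,-0.5,0,0,0,-1]';python3 avg.py 90
```

```text
time: 18.6
tool_pos: [591.7, 141.2, 189.2]
tcp_rot: [3.14, -0.001, 2.876]
contact_force: [1.1, -0.3, -0.8]
grip_width: 23.7
t 23.1 F [ 0.066  0.128 -0.192] sd [0.42 0.54 0.49] M [ 0.081 -0.01   0.   ] pos [591.66 141.21 189.23] last [591.66 141.22 189.21] w 24.06 rot [ 3.1403e+00 -1.1000e-03  2.8757e+00]
```

```bash
python3 - <<'E'
from h import *
ims=[bot.capture("side").astype(float) for _ in range(3)]
M=[];F=[]
crop(np.mean(ims,0).clip(0,255).astype(np.uint8),315,150,365,200,11,"s12.png")
t=bot.capture("top");crop(t,210,90,330,220,4.5,"t12.png")
P=lambda p:((proj("side",p)-[315,150]+.5)*11-.5).round().tolist()
z=189.2+18.8-47
b=np.array([591.7,141.2,z]);d=np.array([np.sin(.266),np.cos(.266),0])
print("peak",P(b),"corners",P(b+22*d-[0,0,6]),P(b-22*d-[0,0,6]))
for q in [(-96,0,235-63),(-78,0,217-63),(-60,0,229-63),(0,0,229-63)]:
    x,y,z=q;c,s_=np.cos(-.266),np.sin(-.266);print(q,P([667.2+c*x-s_*y,121+s_*x+c*y,z]))
E
```

```text
peak [275.0, 348.0] corners [287.0, 328.0] [261.0, 400.0]
(-96, 0, 172) [221.0, 312.0]
(-78, 0, 154) [275.0, 366.0]
(-60, 0, 166) [331.0, 341.0]
(0, 0, 166) [517.0, 364.0]
```

View pics/s12.png

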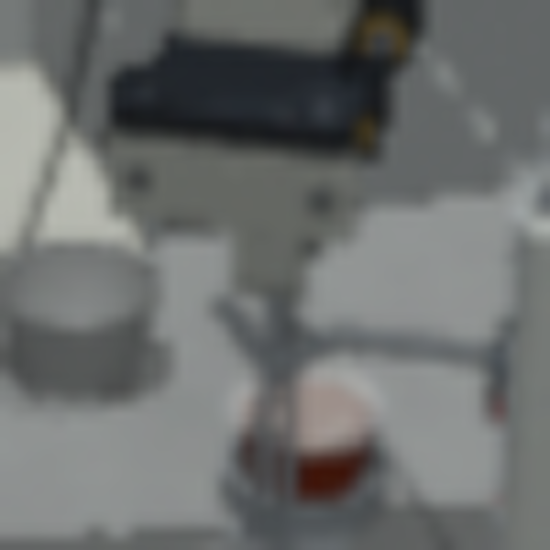

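View pics/t12.png

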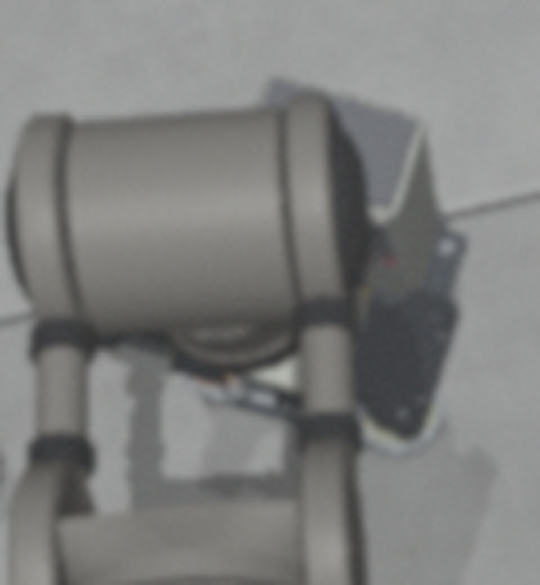

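```bash
python3 -m inch '[0,0,-0.03,0,0,0,-1, 0,0.03,-0.06,0,0,0,-1, 0.01,0.06,-0.09,0,0,0,-1, 0.02,0.08,-0.1,0,0,0,-1, 0.03,0.1,-0.1,0,0,0,-1]';python3 avg.py 40
```

```text
time: 23.8
tool_pos: [591.9, 142.0, 188.2]
tcp_rot: [3.141, -0.001, 2.876]
contact_force: [-0.1, -1.1, -0.1]
grip_width: 23.9
t 25.8 F [-0.416 -0.824 -0.178] sd [0.63 0.51 0.41] M [-0.172  0.085  0.002] pos [591.94 142.22 188.22] last [591.96 142.2  188.21] w 23.58 rot [ 3.1403e+00 -1.1000e-03  2.8757e+00]
```

```bash
python3 -m inch '[-0.005,-0.02,0,0,0,0,-1, -0.01,-0.04,-0.01,0,0,0,-1, -0.015,-0.06,-0.02,0,0,0,-1, -0.02,-0.08,-0.03,0,0,0,-1, -0.02,-0.08,-0.03,0,0,0,-1]';python3 avg.py 60
```

```text
time: 26.3
tool_pos: [591.9, 141.8, 188.0]
tcp_rot: [3.139, -0.001, 2.876]
contact_force: [-0.1, 2.1, -0.0]
grip_width: 24.1
t 29.3 F [ 0.794  4.669 -0.097] sd [0.55 0.84 0.5 ] M [ 1.002 -0.178 -0.   ] pos [591.8  141.62 187.96] last [591.8  141.57 187.94] w 23.72 rot [ 3.1400e+00 -1.1000e-03  2.8757e+00]
```

```bash
python3 -m inch '[0.01,0.05,0,0,0,0,-1, 0.02,0.1,0,0,0,0,-1, 0.03,0.13,0,0,0,0,-1, 0.04,0.16,0,0,0,0,-1, 0.05,0.18,0,0,0,0,-1]';python3 avg.py 8; python3 -m inch '[0.01,0.02,0,0,0,0,-1, 0.02,0.04,0,0,0,0,-1, 0.02,0.06,0,0,0,0,-1, 0.03,0.08,0,0,0,0,-1, 0.03,0.1,0,0,0,0,-1]';python3 avg.py 8
```

```text
time: 29.8
tool_pos: [592.1, 142.6, 187.8]
tcp_rot: [3.141, -0.002, 2.875]
contact_force: [-0.4, -1.0, 0.2]
grip_width: 24.0
t 30.2 F [-0.579 -1.376 -0.132] sd [0.58 0.61 0.27] M [-0.256  0.096 -0.007] pos [592.22 143.05 187.88] last [592.28 143.28 187.94] w 24.08 rot [ 3.1402e+00 -1.1000e-03  2.8757e+00]
time: 30.7
tool_pos: [592.5, 144.1, 187.9]
tcp_rot: [3.141, -0.001, 2.876]
contact_force: [-1.1, -3.1, -0.2]
grip_width: 23.6
t 31.1 F [-1.171 -2.838 -0.191] sd [0.5  0.52 0.65] M [-0.644  0.199  0.009] pos [592.56 144.15 187.92] last [592.57 144.15 187.92] w 24.06 rot [ 3.1404e+00 -1.1000e-03  2.8756e+00]
```

```bash
python3 -m inch '[-0.005,-0.01,0,0,0,0,-1, -0.008,-0.02,0,0,0,0,-1, -0.01,-0.03,0,0,0,0,-1, -0.01,-0.03,0,0,0,0,-1, -0.01,-0.03,0,0,0,0,-1]';python3 avg.py 20
```

```text
time: 31.6
tool_pos: [592.5, 144.1, 188.0]
tcp_rot: [3.14, -0.001, 2.876]
contact_force: [0.3, -1.4, -0.1]
grip_width: 23.8
t 32.6 F [-0.242 -1.02   0.147] sd [0.62 0.6  0.57] M [-0.223  0.055  0.01 ] pos [592.51 143.97 187.96] last [592.48 143.94 187.93] w 24.07 rot [ 3.1402e+00 -1.1000e-03  2.8757e+00]
```

```bash
python3 -m inch '[0,-0.003,0,0,0,0,-1, 0,-0.006,0,0,0,0,-1, -0.002,-0.01,0,0,0,0,-1, -0.003,-0.012,0,0,0,0,-1, -0.003,-0.012,0,0,0,0,-1]';python3 avg.py 40
```

```text
time: 33.1
tool_pos: [592.5, 143.9, 188.0]
tcp_rot: [3.14, -0.001, 2.876]
contact_force: [0.6, 0.0, -0.1]
grip_width: 23.6
t 35.1 F [ 0.11   0.3   -0.238] sd [0.53 0.47 0.52] M [ 0.072 -0.013 -0.003] pos [592.48 143.85 187.96] last [592.48 143.82 187.95] w 23.57 rot [ 3.1402e+00 -1.0000e-03  2.8757e+00]
```

```bash
python3 -m inch '[0,0,-0.02,0,0,0,-1, 0,0,-0.04,0,0,0,-1, 0,0,-0.06,0,0,0,-1, 0,0,-0.06,0,0,0,-1, 0,0,-0.06,0,0,0,-1]';python3 avg.py 60
```

```text
time: 35.6
tool_pos: [592.5, 143.8, 187.4]
tcp_rot: [3.14, -0.001, 2.876]
contact_force: [-0.4, 0.5, 0.3]
grip_width: 23.7
t 38.6 F [0.112 0.548 0.011] sd [0.48 0.47 0.48] M [ 0.118 -0.024  0.   ] pos [592.47 143.83 187.35] last [592.49 143.83 187.39] w 23.97 rot [ 3.1402e+00 -1.0000e-03  2.8756e+00]
```

```bash
python3 -m inch '[0.001,0.004,0,0,0,0,-1, 0.001,0.005,0,0,0,0,-1, 0.001,0.005,0,0,0,0,-1, 0.001,0.005,0,0,0,0,-1, 0.001,0.005,0,0,0,0,-1]';python3 avg.py 20
```

```text
time: 39.1
tool_pos: [592.5, 143.9, 187.4]
tcp_rot: [3.14, -0.001, 2.876]
contact_force: [0.1, 0.6, 0.0]
grip_width: 23.8
t 40.1 F [ 0.33   0.424 -0.146] sd [0.47 0.48 0.5 ] M [ 0.042 -0.013 -0.005] pos [592.48 143.86 187.35] last [592.47 143.86 187.35] w 23.89 rot [ 3.1402e+00 -1.0000e-03  2.8757e+00]
```

Both the vertical and lateral forces on the hand are now about zero, so I'll release gently.

```bash
python3 -m inch '[0,0,0,0,0,0,-0.48, 0,0,0,0,0,0,-0.46, 0,0,0,0,0,0,-0.44, 0,0,0,0,0,0,-0.42, 0,0,0,0,0,0,-0.4]'; python3 avg.py 6; python3 - <<'E'
from h import *
s=bot.capture("side");crop(s,300,140,380,220,7,"s13.png")
E
```

```text
time: 40.6
tool_pos: [592.5, 143.9, 187.4]
tcp_rot: [3.14, -0.001, 2.876]
contact_force: [0.7, -0.1, -1.1]
grip_width: 27.5
t 40.9 F [ 0.188 -0.068 -0.009] sd [0.34 0.56 0.66] M [ 0.019 -0.004  0.009] pos [592.48 143.88 187.35] last [592.48 143.87 187.35] w 27.61 rot [ 3.1402e+00 -1.1000e-03  2.8756e+00]
```

View pics/s13.png

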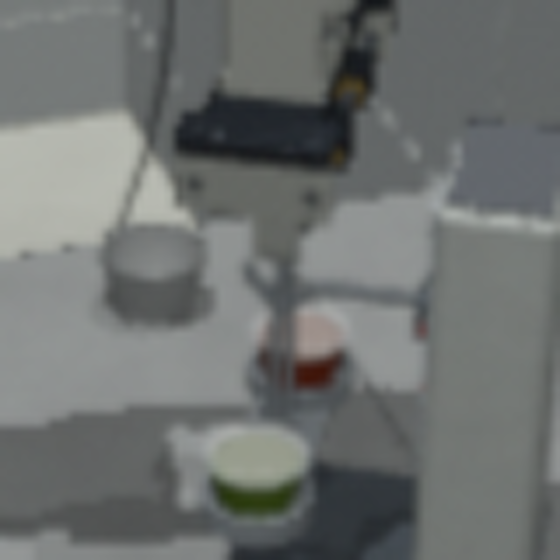

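```bash
python3 -m inch '[0,0,0,0,0,0,-0.3, 0,0,0,0,0,0,-0.2, 0,0,0,0,0,0,-0.05, 0,0,0,0,0,0,0.1, 0,0,0,0,0,0,0.2]'; python3 -m inch '[0,0,0,0,0,0,0.3, 0,0,0,0,0,0,0.3, 0,0,0.5,0,0,0,0.3, 0,0,1.3,0,0,0,0.3, 0,0,2.3,0,0,0,0.3]'; python3 -m inch '[0,0,1.5,0,0,0,0.3, 0,0,3,0,0,0,0.3, 0,0,5,0,0,0,0.3, 0,0,7,0,0,0,0.3, 0,0,9,0,0,0,0.3]'; python3 - <<'E'
from h import *
s=bot.capture("side");crop(s,300,140,380,220,7,"s14.png"); print(bot.get_obs()["time"])
E
```

```text
time: 41.45
tool_pos: [592.5, 143.9, 187.4]
tcp_rot: [3.14, -0.001, 2.876]
contact_force: [-0.4, 0.6, 0.4]
grip_width: 53.1
time: 41.95
tool_pos: [592.5, 143.9, 211.1]
tcp_rot: [3.14, -0.001, 2.876]
contact_force: [0.9, 0.4, 0.3]
grip_width: 59.4
time: 42.45
tool_pos: [592.5, 143.9, 303.1]
tcp_rot: [3.14, 0.0, 2.876]
contact_force: [-0.4, 0.3, 0.2]
grip_width: 59.8
42.5
```

View pics/s14.png

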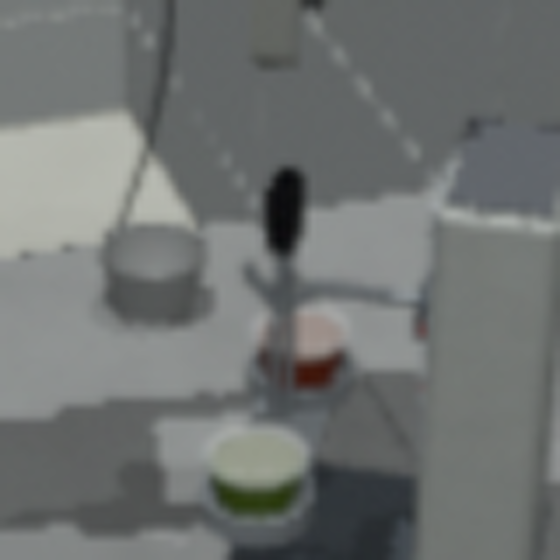

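```bash
python3 -m inch '[-1,0,1,0,0,0,0.3, -3,0,2,0,0,0,0.3, -6,0,3,0,0,0,0.3, -9,0,3,0,0,0,0.3, -12,0,3,0,0,0,0.3]'; python3 - <<'E'
from h import *
ims=[bot.capture("side") for _ in range(21)]
a=[np.abs(ims[i][140:220,300:380].astype(float)-ims[0][140:220,300:380]).mean() for i in (1,5,10,15,20)]
print(a)
A=[cv2.cvtColor(x[155:220,320:358],cv2.COLOR_RGB2GRAY).astype(np.float32) for x in ims]
print([np.round(cv2.phaseCorrelate(A[0],x)[0],2).tolist() for x in A[::4]])
crop(ims[-1],300,120,400,220,6,"s15.png")
t=bot.capture("top");crop(t,190,80,390,240,3.6,"t15.png");print(bot.get_obs()["time"],bot.get_obs()["tool_pos"])
E
```

```text
time: 43.0
tool_pos: [471.7, 144.0, 337.2]
tcp_rot: [3.137, 0.006, 2.876]
contact_force: [-0.2, -0.4, 0.5]
grip_width: 59.7
[np.float64(0.6446354166666667), np.float64(0.5516145833333334), np.float64(0.60609375), np.float64(0.5583854166666666), np.float64(0.54546875)]
[[0.0, 0.0], [0.03, 0.04], [0.03, 0.03], [0.02, 0.01], [0.04, 0.01], [-0.0, 0.02]]
44.1 [473.57963903 144.01577458 336.90368698]
```

View pics/s15.png

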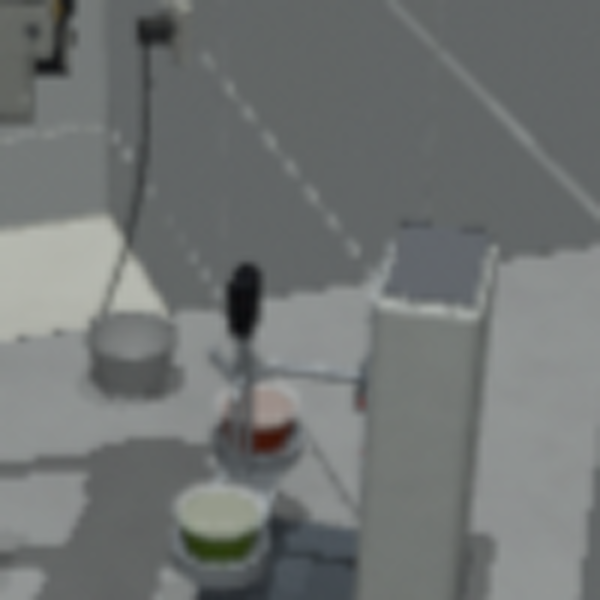

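View pics/t15.png

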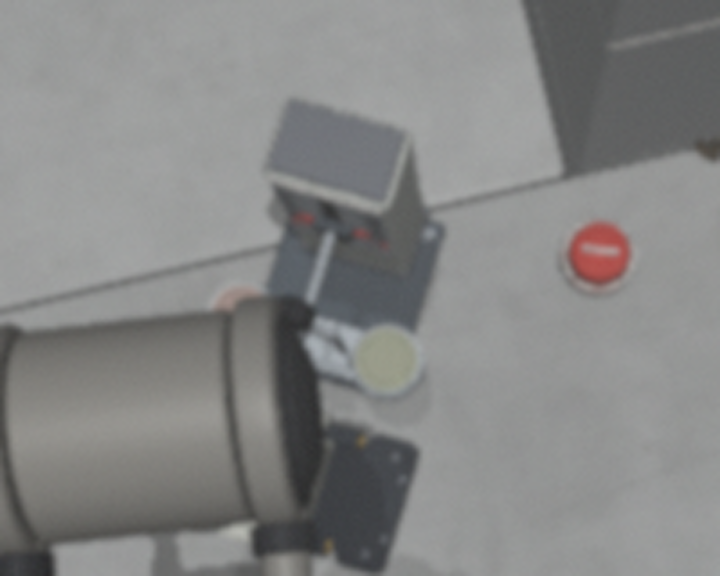

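The caddy hangs motionless: 0.04 px or less of drift over 1 s. Both pots are in it (red at side crop (270,415), green at (220,520)), and the arm is clear. Handing in.

```bash
python3 -c "
from plant import bot
print(bot.close_job())"
```

```text
the job is handed in; nothing more can be done
None
```

The caddy is hanging still on the scale hook with both pots in it, and I handed the job in at about 44 s of the 64 s limit. I took the loaded caddy, the farther of the two, lifted it by its black grip and hung it square on the hook. I then lowered it in steps until the force on the hand was about zero. Its weight came out at about 5.8 N, which puts the hook about 65 mm down, short of the red marks at 90 mm.

- **Release:** at the last checks before letting go, the vertical force averaged +0.01 N, then −0.15 N. Sensor noise put about ±0.1 N on each.
- **After release:** the caddy showed no visible drop or rise in the side pictures. Over a final 1 s it drifted 0.04 px or less, with the arm clear. I did not read the pointer itself.
- **Off-centre start:** the hook first sat about 2–3 mm off the bow's middle and friction held it there. Centring it put up to about 4.7 N of sideways force on the held caddy for a few seconds. I worked this down to about 0.4 N before letting go.
- **Other things:** the timer and the steel cup looked undisturbed in the last pictures. I did not look at the rice tub again, but the arm did not go near it.

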